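# Mirror the doming punches into the left-hander's rack

### The arm

A 7-joint arm with a two-finger parallel gripper is mounted at the origin on the work surface. World frame = base frame: x ahead of the robot, y to its left, z up, the work surface at z = 0. Lengths are in mm, angles in rad, forces in N, time in s.
With the tool pointing down it reaches from about 400 to 875 mm from the base axis. Payload 4.4 kg.
Tool frame: the origin (TCP) lies midway between the tips of the shut fingers; the grasp point (between the pads) lies 19 mm behind it; z points along the fingers, y is the line along which they close (so a half turn about z gives the same grasp; the last joint's range is limited). The gripper opens to 85 mm and grips with 20 to 120 N. Pads are 22 mm wide; open, the fingers measure 114 mm over their backs; the gripper's body (76 mm by 85 mm) begins 54 mm behind the grasp point. The pads swing forward as they close: fully open they stand 13 mm farther back than shut.
Start: joints at [-1.384, 0.628, 0.038, 1.517, -0.027, 0.996, -0.02], TCP at [162.55, 629.361, 231.313] pointing down, gripper open.
Joint ranges: [-3.06, 3.06], [-0.37, 2.12], [-1.25, 1.32], [0.18, 2.47], [-1.1, 4.24], [0.23, 1.98], [-2.94, 2.94]. Speed limits (rad/s): [2.57, 2.57, 3.14, 3.14, 3.14, 3.14, 3.14].

### API

Orientations are given as [roll, pitch, yaw] about the fixed x, y, z axes, in that order (R = Rz(yaw) Ry(pitch) Rx(roll)).
In Python, from cell import telemetry, eyes, ctrl, finder gives the robot as it stands.
- The arm moves only by the tool move_arm, never from a script. Its argument "steps" is a list of rows, each a list of 7 numbers: the turn, a rotation vector about the world's x, y, z in degrees, then the shift along the world's x, y, z in m, then the finger opening in m, from 0 to 0.0854. A call has 1 to 5 rows; each row shifts and turns the commanded pose from where the row before left it; what a row does not reach is not made up. A row lasts 1/10 s, in which the tool goes at most 50 mm and 8.59 degrees, less where a joint would pass 70% of its speed; a pose out of reach is approached as far as the arm can. A call with a gripper value outside its range is refused whole. The fingers move at their own pace and stop on an object; the grip force is fixed at half the most. Time passes only in rows, so rows that do not move let the fingers close. It gives the time, the measured TCP pose, the force, the opening and the grip force at its end, in the units of the state.
- telemetry.read_state(): the state, without advancing time (a new reading comes with each control period).
- eyes.get_image(name): name is "scene" or "side" or "wrist"; returns (picture, depth): 384x512x3 uint8, blue, green, red; 384x512 float32, mm along the optical axis (not along the pixel's ray), 0 where there is no reading.
- eyes.calibration(name): a dict with "fx", "fy", "cx", "cy" (pixels), "position" and "attitude" of the camera in the world. Camera axes: x right, y down, z forward; pixel columns grow to the right and rows downward; lengths in mm; the calibration is good to about 2 mm. A picture is of the moment at which its call begins: read the wrist's pose just before it. calibration takes no time and is no camera call; for the wrist camera it gives the pose at the moment of the call.
- ctrl.finish_job(): hands the job in; it is judged then, once.
Trained networks look in the newest picture that a camera, given by its name, has taken for a name from the list of things; names that differ only in an ending like _2 or _b are one class to them, and where a whole thing is asked for, a point or a joint stands for the part that bears it (a point fixed in the world has none). Each returns a list of dicts, best first, with "confidence" (0 to 1); they miss things now and then, are a little off and sometimes report something else, mostly with a low value. They report only what shows in the picture. A call takes as long as a camera call.
- finder.boxes_of(camera, name): "location" ([x, y, z] in mm, in the coordinates of the camera as it stood for that picture, good to about 4 mm: the middle of the surface that is visible of it).
- finder.cut_out(camera, name): "mask" (384x512 bool, what is visible of it).
- finder.pinpoint(camera, name): "location" ([x, y, z] in mm, in the coordinates of the camera as it stood for that picture, good to about 4 mm: a listed point, or the origin of a listed thing).
The state is a dict: "clock": time; "qpos": joint angles; "qd": joint speeds; "tau": joint torques, N m; "eef_pos": TCP position; "tool_rot": TCP orientation; "force": force on the tool from outside, world axes, zero at the start; "torque": the same for the moment, N m; "width": finger opening in mm; "gripper_force": force on a finger pad.
Only numpy, scipy, OpenCV 4.12 (cv2) and the standard library are available. Lean on these libraries where they do the work, as an engineer would, in place of code of your own. Each camera call takes 0.05 s, during which the arm holds its last target. There are 200 camera calls.

### The job

A left-handed jeweller is taking over this bench: move the four doming punches from the dark rack with the coloured discs to the empty pale rack in mirror order, so that the punch at the left end of the dark rack finally stands at the right end of the pale one, the second from the left second from the right, and so on (left and right as the robot sees both racks). Stand each one upright on the floor of its own pocket, setting it down gently, without dropping or tipping over any punch.

Things in the scene. Friction and masses are not known exactly. Their poses are not given: they have to be found in the camera images.
- punch_red_mid (a point): Upright steel doming punch with a red plastic sleeve, 83 mm tall, about 0.18 kg, loose. This point lies on its axis half-way up, 41.5 mm above its underside; z is up. Foot 30 mm across, sleeve 30 mm across from 22 to 56 mm up, steel ball 22 mm across on top. It starts standing in the pocket of the dark rack behind the red disc.
- punch_blue_mid (a point): Upright steel doming punch with a blue plastic sleeve, 83 mm tall, about 0.18 kg, loose. This point lies on its axis half-way up, 41.5 mm above its underside; z is up. Foot 30 mm across, sleeve 30 mm across from 22 to 56 mm up, steel ball 22 mm across on top. It starts standing in the pocket of the dark rack behind the blue disc.
- punch_yellow_mid (a point): Upright steel doming punch with a yellow plastic sleeve, 83 mm tall, about 0.18 kg, loose. This point lies on its axis half-way up, 41.5 mm above its underside; z is up. Foot 30 mm across, sleeve 30 mm across from 22 to 56 mm up, steel ball 22 mm across on top. It starts standing in the pocket of the dark rack behind the yellow disc.
- punch_green_mid (a point): Upright steel doming punch with a green plastic sleeve, 83 mm tall, about 0.18 kg, loose. This point lies on its axis half-way up, 41.5 mm above its underside; z is up. Foot 30 mm across, sleeve 30 mm across from 22 to 56 mm up, steel ball 22 mm across on top. It starts standing in the pocket of the dark rack behind the green disc.
- tag_red: Fixed red enamel disc, 19 mm across and 4 mm thick, on the front edge of the dark rack, marking the pocket where the red punch stood at the start; origin at the centre of its underside, 24 mm above the table. The pocket's centre lies 42 mm from it along the disc's +x axis (away from the robot).
- tag_blue: Fixed blue enamel disc, 19 mm across and 4 mm thick, on the front edge of the dark rack, marking the pocket where the blue punch stood at the start; origin at the centre of its underside, 24 mm above the table. The pocket's centre lies 42 mm from it along the disc's +x axis (away from the robot).
- tag_yellow: Fixed yellow enamel disc, 19 mm across and 4 mm thick, on the front edge of the dark rack, marking the pocket where the yellow punch stood at the start; origin at the centre of its underside, 24 mm above the table. The pocket's centre lies 42 mm from it along the disc's +x axis (away from the robot).
- tag_green: Fixed green enamel disc, 19 mm across and 4 mm thick, on the front edge of the dark rack, marking the pocket where the green punch stood at the start; origin at the centre of its underside, 24 mm above the table. The pocket's centre lies 42 mm from it along the disc's +x axis (away from the robot).
- old_rack: Dark wooden rack with coloured discs on its front edge, fixed; holds the punches at first, in any order. Origin at table height under the middle of the pocket row; x away from the robot, y along the row to its left, yaw within 0.3 rad. Block: x -55 to 35 mm, 256 mm along y, 24 mm high. Four 48 mm square pockets, 12 mm deep, centres at x 0, y 90, 30, -30, -90 mm. 
- new_rack: Pale wooden rack without discs, fixed, empty, on the other side. Origin at table height under the middle of the pocket row; x away from the robot, y along the row to its left, yaw within 0.3 rad. Block: x -55 to 35 mm, 256 mm along y, 24 mm high. Four 48 mm square pockets, 12 mm deep, centres at x 0, y 90, 30, -30, -90 mm. A punch standing in it has its half-way point 53.5 mm above the table.

How it is judged (in metres and radians):
At the end, for the whole second after the job is handed in: Every punch stands in the pale rack's pocket that mirrors its starting pocket (still marked by its disc): within 13 mm of the pocket's centre along and across the row, on its floor (half-way point 47 to 59 mm above the table), leaning under 0.12 rad, slower than 0.02 m/s (((y of tag_red in the frame of old_rack between 0.07 and 0.11 m and y of punch_red_mid in the frame of new_rack between -0.103 and -0.077 m) or (y of tag_red in the frame of old_rack between 0.01 and 0.05 m and y of punch_red_mid in the frame of new_rack between -0.043 and -0.017 m) or (y of tag_red in the frame of old_rack between -0.05 and -0.01 m and y of punch_red_mid in the frame of new_rack between 0.017 and 0.043 m) or (y of tag_red in the frame of old_rack between -0.11 and -0.07 m and y of punch_red_mid in the frame of new_rack between 0.077 and 0.103 m)) and x of punch_red_mid in the frame of new_rack between -0.013 and 0.013 m and z of punch_red_mid in the frame of new_rack between 0.047 and 0.059 m and angle between each of punch_red_mid, punch_blue_mid, punch_yellow_mid, punch_green_mid's own z axis and vertical below 0.12 rad and linear speed of each of punch_red, punch_blue, punch_yellow, punch_green below 0.02 m/s and ((y of tag_blue in the frame of old_rack between 0.07 and 0.11 m and y of punch_blue_mid in the frame of new_rack between -0.103 and -0.077 m) or (y of tag_blue in the frame of old_rack between 0.01 and 0.05 m and y of punch_blue_mid in the frame of new_rack between -0.043 and -0.017 m) or (y of tag_blue in the frame of old_rack between -0.05 and -0.01 m and y of punch_blue_mid in the frame of new_rack between 0.017 and 0.043 m) or (y of tag_blue in the frame of old_rack between -0.11 and -0.07 m and y of punch_blue_mid in the frame of new_rack between 0.077 and 0.103 m)) and x of punch_blue_mid in the frame of new_rack between -0.013 and 0.013 m and z of punch_blue_mid in the frame of new_rack between 0.047 and 0.059 m and ((y of tag_yellow in the frame of old_rack between 0.07 and 0.11 m and y of punch_yellow_mid in the frame of new_rack between -0.103 and -0.077 m) or (y of tag_yellow in the frame of old_rack between 0.01 and 0.05 m and y of punch_yellow_mid in the frame of new_rack between -0.043 and -0.017 m) or (y of tag_yellow in the frame of old_rack between -0.05 and -0.01 m and y of punch_yellow_mid in the frame of new_rack between 0.017 and 0.043 m) or (y of tag_yellow in the frame of old_rack between -0.11 and -0.07 m and y of punch_yellow_mid in the frame of new_rack between 0.077 and 0.103 m)) and x of punch_yellow_mid in the frame of new_rack between -0.013 and 0.013 m and z of punch_yellow_mid in the frame of new_rack between 0.047 and 0.059 m and ((y of tag_green in the frame of old_rack between 0.07 and 0.11 m and y of punch_green_mid in the frame of new_rack between -0.103 and -0.077 m) or (y of tag_green in the frame of old_rack between 0.01 and 0.05 m and y of punch_green_mid in the frame of new_rack between -0.043 and -0.017 m) or (y of tag_green in the frame of old_rack between -0.05 and -0.01 m and y of punch_green_mid in the frame of new_rack between 0.017 and 0.043 m) or (y of tag_green in the frame of old_rack between -0.11 and -0.07 m and y of punch_green_mid in the frame of new_rack between 0.077 and 0.103 m)) and x of punch_green_mid in the frame of new_rack between -0.013 and 0.013 m and z of punch_green_mid in the frame of new_rack between 0.047 and 0.059 m); the robot touches nothing.
It fails at once if a punch is dropped from more than about 25 mm (moves faster than 0.7 m/s without touching the fingers) ((linear speed of punch_red above 0.7 m/s and contact force between the fingers and punch_red below 0.01 N) or (linear speed of punch_blue above 0.7 m/s and contact force between the fingers and punch_blue below 0.01 N) or (linear speed of punch_yellow above 0.7 m/s and contact force between the fingers and punch_yellow below 0.01 N) or (linear speed of punch_green above 0.7 m/s and contact force between the fingers and punch_green below 0.01 N)).
It fails at once if a punch is tipped over (leans more than 40 degrees) (angle between any of punch_red_mid, punch_blue_mid, punch_yellow_mid, punch_green_mid's own z axis and vertical above 0.7 rad).
It also fails if it takes over 109 s, if anything falls off the work surface, if the arm or the gripper's body presses on something with over 40 N, if the wrist force passes 120 N, or if a joint passes its speed limit or range.

## Working session

There is one attempt and no reset: what is moved stays moved. The work goes in short steps, Python scripts to look and compute and a tool call to move; the robot and the scene stay as the last step left them, time stands still between calls to the robot, and variables do not carry over. Pictures are saved under pics/ and viewed, at most 14 in all, crops included, and the job is handed in when it is done.

Besides the shell and the picture viewer there is one more tool, called after "Call:" as name([rows], argument=value, ...), one row to a line, values as JSON. move_arm: Moves the arm, as the interface text tells. Its arguments: {"type":"object","properties":{"steps":{"type":"array"}},"required":["steps"]}

```bash
mkdir -p pics; cat > h.py <<'E'
import numpy as np, cv2
from scipy.spatial.transform import Rotation as R
from cell import telemetry, eyes, ctrl, finder
def toW(cal,p):
    a=np.array(cal["attitude"],float)
    M=a if a.shape==(3,3) else R.from_euler('xyz',a).as_matrix()
    return M@np.array(p)+np.array(cal["position"])
C=['red','blue','yellow','green']
E
python3 - <<'E'
from h import *
s=telemetry.read_state(); print(s['clock'],s['eef_pos'],s['tool_rot'],s['width'])
ims=[]
for c in ['scene','side']:
    im,d=eyes.get_image(c); ims.append(im); cal=eyes.calibration(c); print(c,cal)
    for n in ['old_rack','new_rack']+['tag_'+k for k in C]+['punch_%s_mid'%k for k in C]:
        r=finder.pinpoint(c,n)
        print(n,[(np.round(toW(cal,q['location'])),round(q['confidence'],2)) for q in r[:2]])
o=np.vstack(ims); cv2.imwrite('pics/a.png',cv2.resize(o,(400,600)))
print(telemetry.read_state()['clock'])
E
```

```text
0.0 [162.36473856 628.73218358 230.3798203 ] [-3.13966378e+00  1.10292418e-05  2.88883739e+00] 85.37650241251455
scene {'fx': 450.9883923041307, 'fy': 450.9883923041307, 'cx': 254.5525710731588, 'cy': 183.68921401523383, 'position': array([1063.18360726, -827.27532934,  691.02892574]), 'attitude': array([-2.13645793e+00, -1.97525750e-03,  5.98800213e-01])}
old_rack []
new_rack [(array([ 493., -214.,   -2.]), 0.8)]
tag_red []
tag_blue []
tag_yellow [(array([479., 124.,  23.]), 0.41)]
tag_green []
punch_red_mid [(array([525., 190.,  54.]), 0.69)]
punch_blue_mid [(array([525., 244.,  49.]), 0.68)]
punch_yellow_mid [(array([525., 127.,  50.]), 0.66)]
punch_green_mid [(array([524., 306.,  50.]), 0.61)]
side {'fx': 429.4713036952219, 'fy': 429.4713036952219, 'cx': 250.7800890633458, 'cy': 191.81861423127307, 'position': array([452.71851284, 644.41827252, 667.49347592]), 'attitude': array([-2.3254538 ,  0.01184591, -3.06308444])}
old_rack [(array([524., 220.,  -0.]), 0.84)]
new_rack [(array([ 496., -212.,    4.]), 0.74)]
tag_red [(array([479., 189.,  25.]), 0.43)]
tag_blue [(array([481., 252.,  22.]), 0.5)]
tag_yellow [(array([478., 130.,  23.]), 0.48)]
tag_green [(array([478., 305.,  22.]), 0.54), (array([520., 220.,  -1.]), 0.49)]
punch_red_mid [(array([529., 185.,  50.]), 0.71), (array([480., 187.,  27.]), 0.42)]
punch_blue_mid [(array([521., 247.,  54.]), 0.59)]
punch_yellow_mid [(array([523., 125.,  51.]), 0.82)]
punch_green_mid [(array([520., 305.,  51.]), 0.82), (array([481., 186.,  24.]), 0.69)]
1.1
```

View pics/a.png

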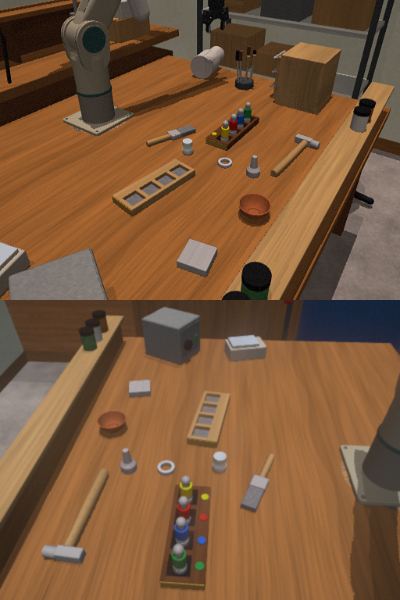

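The strip shows the dark rack (side view, around 185,535) with yellow, red, blue and green running from far to near. So from the robot's left the order is green, blue, red, yellow. The pale rack is empty, at about (210,418). Next I'll measure both rack poses from the masks and depth.

```bash
python3 - <<'E'
from h import *
for c in ['side','scene']:
    im,d=eyes.get_image(c); cal=eyes.calibration(c)
    for n in ['old_rack','new_rack']:
        r=finder.cut_out(c,n)
        if not r: print(c,n,'none'); continue
        m=r[0]['mask']&(d>0); v,u=np.nonzero(m); z=d[m]
        P=np.c_[(u-cal['cx'])/cal['fx']*z,(v-cal['cy'])/cal['fy']*z,z]
        W=(R.from_euler('xyz',cal['attitude']).as_matrix()@P.T).T+cal['position']
        T=W[(W[:,2]>18)&(W[:,2]<30)]
        (cx,cy),(w,h),a=cv2.minAreaRect(T[:,:2].astype(np.float32))
        b=cv2.boxPoints(((cx,cy),(w,h),a))
        e=max([b[1]-b[0],b[2]-b[1]],key=np.linalg.norm); e=e*np.sign(e[1])
        yaw=np.arctan2(-e[0],e[1]); 
        o=np.array([cx,cy])+10*np.array([np.cos(yaw),np.sin(yaw)])
        print(c,n,r[0]['confidence'],'size',w,h,'yaw',yaw,'origin',o,len(T),np.median(T[:,2]))
    for k in C:
        r=finder.pinpoint(c,'punch_%s_mid'%k); print(k,[np.round(toW(cal,q['location']),1) for q in r[:1]])
E
```

```text
side old_rack 0.98 size 256.15069580078125 90.15030670166016 yaw -0.0016555586 origin [522.41716194 219.71673605] 3312 23.55109359624703
side new_rack 0.88 size 260.9740905761719 91.36001586914062 yaw -0.14802538 origin [ 494.42582893 -208.67822301] 1619 23.30535567689924
red [array([527.6, 191.3,  47.1])]
blue [array([520.9, 245.6,  54.1])]
yellow [array([520.6, 127.2,  51.9])]
green [array([520.3, 305.5,  46.5])]
scene old_rack 0.88 size 260.989013671875 92.20498657226562 yaw -0.006021256 origin [523.56311226 216.17916768] 547 22.97343652746156
scene new_rack 0.75 size 256.01300048828125 95.08734130859375 yaw -0.13586684 origin [ 494.74106407 -212.22874451] 1922 23.329570976649222
red [array([526.5, 190.6,  52.6])]
blue [array([528.1, 240. ,  52.5])]
yellow [array([523.6, 126.1,  50.5])]
green [array([524.3, 126. ,  52.9])]
```

Call:
move_arm([
  [0,0,-7.55,0.036,-0.032,0,0.0854],
  [0,0,-7.55,0.036,-0.032,0,0.0854],
  [0,0,-7.55,0.036,-0.032,0,0.0854],
  [0,0,-7.55,0.036,-0.032,0,0.0854],
  [0,0,-7.55,0.036,-0.032,0,0.0854],
])

```text
clock: 2.3
eef_pos: [343.8, 468.1, 231.6]
tool_rot: [3.141, -0.0, 2.225]
force: [0.6, 0.8, 0.0]
width: 85.3
gripper_force: 0.0
```

Call:
move_arm([
  [0,0,-7.55,0.036,-0.032,0,0.075],
  [0,0,-7.55,0.036,-0.032,0,0.075],
  [0,0,-7.55,0.036,-0.032,0,0.075],
  [0,0,-7.55,0.036,-0.032,0,0.075],
  [0,0,-7.55,0.036,-0.032,0,0.075],
])

```text
clock: 2.8
eef_pos: [523.8, 308.2, 231.6]
tool_rot: [3.141, -0.001, 1.566]
force: [0.6, 0.5, -0.4]
width: 75.1
gripper_force: 0.0
```

Call:
move_arm([
  [0,0,0,0,0,-0.02,0.075],
  [0,0,0,0,0,0,0.075],
])

```text
clock: 3.0
eef_pos: [522.0, 307.4, 209.3]
tool_rot: [-3.138, 0.002, 1.568]
force: [-1.0, 0.9, -0.6]
width: 75.0
gripper_force: 0.0
```

```bash
python3 - <<'E'
from h import *
s=telemetry.read_state(); print(s['clock'],s['eef_pos'],s['tool_rot'],s['width'],s['qpos'])
c='wrist';cal=eyes.calibration(c);im,d=eyes.get_image(c);print(cal['position'])
cv2.imwrite('pics/w1.png',im)
for k in C:
    for n in ['punch_%s_mid'%k,'tag_'+k]:
        r=finder.pinpoint(c,n); print(n,[(np.round(toW(cal,q['location']),1),q['confidence']) for q in r[:1]])
E
```

```text
3.0 [522.0096031  307.36823352 209.34468642] [-3.13798694e+00  2.34893155e-03  1.56812920e+00] 74.97040547858924 [-0.81951556  0.61904194  0.39218788  1.67412021 -0.28438812  0.90959826
 -0.3186827 ]
[522.67765025 385.12309701 351.29739981]
punch_red_mid [(array([480.6, 124.9,  26.3]), 0.72)]
tag_red [(array([518.7, 307.3,  56.4]), 0.64)]
punch_blue_mid [(array([522.3, 244.7,  52.4]), 0.91)]
tag_blue [(array([481.3, 244.9,  22.9]), 0.66)]
punch_yellow_mid [(array([520.3, 126.8,  59.3]), 0.8)]
tag_yellow [(array([480. , 188.4,  23.6]), 0.74)]
punch_green_mid [(array([523. , 308.3,  51.6]), 0.66)]
tag_green [(array([478.6, 311.6,  25.4]), 0.57)]
```

View pics/w1.png

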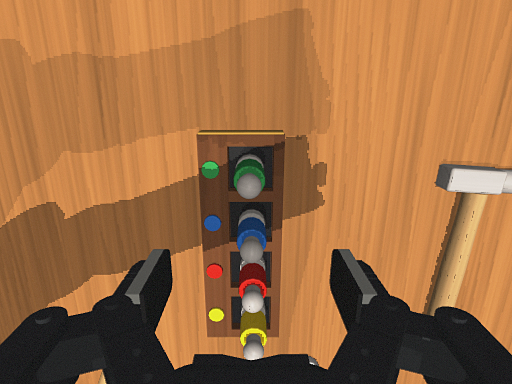

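Call:
move_arm([
  [0,0,0,0,0,-0.045,0.06],
  [0,0,0,0,0,-0.045,0.06],
  [0,0,0,0,0,-0.045,0.06],
  [0,0,0,0,0,-0.03,0.06],
  [0,0,0,0,0,-0.01,0.06],
])

```text
clock: 3.95
eef_pos: [520.3, 308.6, 33.2]
tool_rot: [-3.137, 0.003, 1.571]
force: [-0.1, -0.5, 0.5]
width: 59.8
gripper_force: 0.0
```

Call:
move_arm([
  [0,0,0,0,0,0,0.0],
  [0,0,0,0,0,0,0.0],
  [0,0,0,0,0,0,0.0],
  [0,0,0,0,0,0,0.0],
  [0,0,0,0,0,0,0.0],
])

```text
clock: 4.45
eef_pos: [523.5, 310.1, 38.0]
tool_rot: [3.139, -0.002, 1.571]
force: [-2.1, 0.6, 6.5]
width: 28.2
gripper_force: 59.6
```

Call:
move_arm([
  [0,0,0,0,0,0.015,0.0],
  [0,0,0,0,0,0.03,0.0],
  [0,0,0,0,0,0.035,0.0],
  [0,0,0,0,0,0.025,0.0],
  [0,0,0,-0.001,-0.015,0,0.0],
])

```text
clock: 4.95
eef_pos: [524.0, 297.8, 145.7]
tool_rot: [3.134, -0.006, 1.574]
force: [0.5, 0.7, -2.0]
width: 28.5
gripper_force: 59.4
```

Call:
move_arm([
  [0,0,-0.6,-0.003,-0.03,0,0.0],
  [0,0,-0.6,-0.003,-0.045,0,0.0],
  [0,0,-0.6,-0.003,-0.045,0,0.0],
  [0,0,-0.6,-0.003,-0.045,0,0.0],
  [0,0,-0.6,-0.003,-0.045,0,0.0],
])

```text
clock: 5.45
eef_pos: [505.2, 81.6, 141.0]
tool_rot: [-3.14, 0.001, 1.518]
force: [1.2, 0.1, -1.8]
width: 28.4
gripper_force: 59.4
```

Call:
move_arm([
  [0,0,-0.6,-0.003,-0.045,0,0.0],
  [0,0,-0.6,-0.003,-0.045,0,0.0],
  [0,0,-0.6,-0.003,-0.045,0,0.0],
  [0,0,-0.6,-0.003,-0.045,0,0.0],
  [0,0,-0.6,-0.003,-0.045,0,0.0],
])

```text
clock: 5.95
eef_pos: [489.8, -142.9, 140.9]
tool_rot: [-3.14, 0.0, 1.465]
force: [0.9, -0.1, -2.3]
width: 28.6
gripper_force: 59.4
```

Call:
move_arm([
  [0,0,-0.6,-0.003,-0.045,0,0.0],
  [0,0,-0.6,-0.003,-0.04,0,0.0],
  [0,0,-0.6,-0.003,-0.035,0,0.0],
  [0,0,-0.4,0,-0.02,0,0.0],
  [0,0,0,0,-0.015,0,0.0],
])

```text
clock: 6.45
eef_pos: [480.5, -298.0, 140.8]
tool_rot: [-3.14, 0.001, 1.425]
force: [-0.0, 0.5, -3.0]
width: 28.4
gripper_force: 59.3
```

```bash
cat > look.py <<'E'
from h import *
import sys
s=telemetry.read_state(); print(s['clock'],s['eef_pos'],s['tool_rot'],s['width'],s['gripper_force'])
c='wrist';cal=eyes.calibration(c);im,d=eyes.get_image(c)
cv2.imwrite('pics/%s.png'%sys.argv[1],im)
for n in ['new_rack']+['punch_%s_mid'%k for k in sys.argv[2:]]:
    r=finder.pinpoint(c,n); print(n,[(np.round(toW(cal,q['location']),1),q['confidence']) for q in r[:2]])
r=finder.cut_out(c,'new_rack')
if r:
    m=r[0]['mask']&(d>0); v,u=np.nonzero(m); z=d[m]
    P=np.c_[(u-cal['cx'])/cal['fx']*z,(v-cal['cy'])/cal['fy']*z,z]
    W=(R.from_euler('xyz',cal['attitude']).as_matrix()@P.T).T+cal['position']
    T=W[(W[:,2]>18)&(W[:,2]<30)]
    (cx,cy),(w,h),a=cv2.minAreaRect(T[:,:2].astype(np.float32))
    b=cv2.boxPoints(((cx,cy),(w,h),a)); print(b,w,h,len(T))
E
python3 look.py w2 green
```

```text
6.45 [ 480.52390173 -298.01884697  140.84793559] [-3.13996354e+00  5.39948155e-04  1.42471992e+00] 28.427736351674685 59.34601843357086
new_rack [(array([ 491.4, -209.8,   -1.5]), 0.6)]
punch_green_mid [(array([ 481.7, -298.5,  157.8]), 0.95)]
[[ 419.02975 -330.042  ]
 [ 508.32364 -343.06488]
 [ 534.4651  -163.82117]
 [ 445.17117 -150.79828]] 181.13998413085938 90.23855590820312 14771
```

View pics/w2.png

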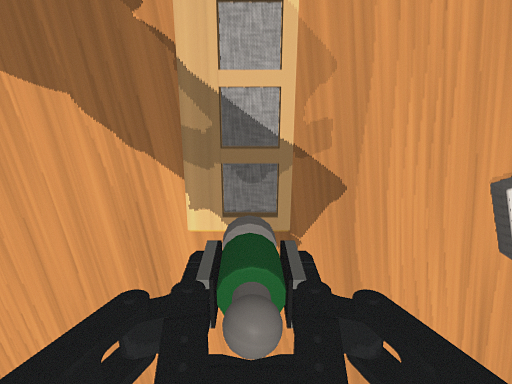

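The picture shows the held green punch upright at about (250,270). The pale rack's last pocket, at about (250,190), is behind the grip along the line of sight, and the rack ends at row 230. I'll make a small correction and lower it.

Call:
move_arm([
  [0,0,0,-0.001,-0.0015,-0.025,0.0],
  [0,0,0,0,0,-0.035,0.0],
  [0,0,0,0,0,-0.025,0.0],
  [0,0,0,0,0,-0.012,0.0],
  [0,0,0,0,0,-0.004,0.0],
])

```text
clock: 7.15
eef_pos: [481.3, -295.2, 39.2]
tool_rot: [-3.139, -0.002, 1.43]
force: [-0.4, -0.1, -2.2]
width: 28.4
gripper_force: 59.4
```

Call:
move_arm([
  [0,0,0,0,0,-0.002,0.0],
  [0,0,0,0,0,-0.001,0.0],
  [0,0,0,0,0,-0.0005,0.0],
  [0,0,0,0,0,0,0.0],
])

```text
clock: 7.55
eef_pos: [482.4, -297.4, 38.0]
tool_rot: [3.14, 0.0, 1.428]
force: [0.6, 0.4, 3.3]
width: 28.7
gripper_force: 59.7
```

Call:
move_arm([
  [0,0,0,0,0,0,0.06],
  [0,0,0,0,0,0,0.06],
  [0,0,0,0,0,0,0.06],
  [0,0,0,0,0,0.04,0.06],
  [0,0,0,0,0,0.045,0.06],
])

```text
clock: 8.05
eef_pos: [480.2, -296.4, 121.2]
tool_rot: [-3.137, -0.001, 1.428]
force: [1.8, -0.2, 1.1]
width: 59.8
gripper_force: 0.0
```

Call:
move_arm([
  [0,0,0,0,0,0.0205,0.06],
  [0,0,0.6,0.003,0.045,0,0.06],
  [0,0,0.6,0.003,0.045,0,0.06],
  [0,0,0,0,0,0,0.06],
  [0,0,0,0,0,0,0.06],
])

```text
clock: 8.55
eef_pos: [487.9, -205.9, 142.4]
tool_rot: [3.141, -0.0, 1.452]
force: [0.9, -0.7, 0.7]
width: 60.0
gripper_force: 0.0
```

```bash
python3 look.py w3 green
python3 - <<'E'
from h import *
for c in ['scene','side']:
    im,d=eyes.get_image(c);cal=eyes.calibration(c)
    for k in ['green','blue','red','yellow']:
        r=finder.pinpoint(c,'punch_%s_mid'%k); print(c,k,[(np.round(toW(cal,q['location']),1),q['confidence']) for q in r[:1]])
E
```

```text
8.55 [ 487.93151184 -205.89996662  142.39535702] [ 3.14142572e+00 -1.93535838e-04  1.45177177e+00] 59.970186328518444 0.0
new_rack [(array([ 488.5, -214.3,   -4.3]), 0.91)]
punch_green_mid [(array([ 482.6, -301.4,   54.8]), 0.75)]
[[ 419.01886 -329.94318]
 [ 508.39438 -343.075  ]
 [ 545.6758   -89.33707]
 [ 456.30026  -76.20523]] 256.4621887207031 90.33506774902344 18720
scene green [(array([ 483.6, -300.9,   49.7]), 0.72)]
scene blue [(array([528.4, 241.5,  50.8]), 0.66)]
scene red [(array([525.4, 191.8,  52.7]), 0.73)]
scene yellow [(array([525.5, 123.5,  51.5]), 0.62)]
side green [(array([ 480.6, -303.8,   50.8]), 0.61)]
side blue [(array([518.8, 245.2,  55.2]), 0.55)]
side red [(array([527.3, 186. ,  48.9]), 0.87)]
side yellow [(array([520.7, 127.6,  50.3]), 0.78)]
```

View pics/w3.png

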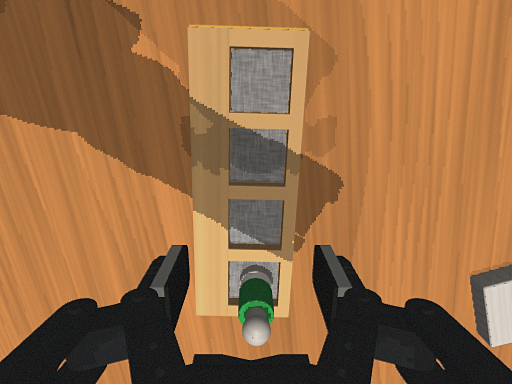

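The green punch stands in the end pocket, at about (257,290) in the picture. Next is blue.

Call:
move_arm([
  [0,0,0.7,0.0035,0.045,0,0.06],
  [0,0,0.7,0.0035,0.045,0,0.06],
  [0,0,0.7,0.0035,0.045,0,0.06],
  [0,0,0.7,0.0035,0.045,0,0.06],
  [0,0,0.7,0.0035,0.045,0,0.06],
])

```text
clock: 9.75
eef_pos: [505.1, 19.7, 142.4]
tool_rot: [3.141, -0.0, 1.51]
force: [1.1, 0.3, -0.6]
width: 60.1
gripper_force: 0.0
```

Call:
move_arm([
  [0,0,0.7,0.0035,0.045,0,0.06],
  [0,0,0.7,0.0035,0.045,0,0.06],
  [0,0,0.7,0.0035,0.045,0,0.06],
  [0,0,0.7,0.0035,0.045,0,0.06],
  [0,0,0.6,0.003,0.047,0,0.06],
])

```text
clock: 10.25
eef_pos: [522.1, 246.6, 142.4]
tool_rot: [3.141, 0.0, 1.57]
force: [-0.3, -0.2, -0.3]
width: 59.8
gripper_force: 0.0
```

Call:
move_arm([
  [0,0,0,0,0,0,0.06],
  [0,0,0,0,0,-0.04,0.06],
  [0,0,0,0,0,-0.04,0.06],
  [0,0,0,0,0,-0.02,0.06],
  [0,0,0,0,0,-0.006,0.06],
])

```text
clock: 10.75
eef_pos: [520.3, 244.0, 33.9]
tool_rot: [-3.137, 0.002, 1.569]
force: [-0.0, 0.2, 0.1]
width: 59.8
gripper_force: 0.0
```

Call:
move_arm([
  [0,0,0,0,0,0,0.06],
  [0,0,0,0,0,0,0.0],
  [0,0,0,0,0,0,0.0],
  [0,0,0,0,0,0,0.0],
  [0,0,0,0,0,0,0.0],
])

```text
clock: 11.25
eef_pos: [522.8, 245.3, 37.9]
tool_rot: [3.14, -0.001, 1.569]
force: [-1.0, -0.0, 7.2]
width: 28.7
gripper_force: 59.1
```

Call:
move_arm([
  [0,0,0,0,0,0.015,0.0],
  [0,0,0,0,0,0.03,0.0],
  [0,0,0,0,0,0.035,0.0],
  [0,0,0,0,0,0.025,0.0],
  [0,0,0,0,-0.015,0,0.0],
])

```text
clock: 11.75
eef_pos: [524.4, 233.1, 145.7]
tool_rot: [3.134, -0.005, 1.573]
force: [0.9, 0.5, -1.8]
width: 28.5
gripper_force: 59.5
```

Call:
move_arm([
  [0,0,-0.7,-0.003,-0.03,0,0.0],
  [0,0,-0.7,-0.003,-0.045,0,0.0],
  [0,0,-0.7,-0.003,-0.045,0,0.0],
  [0,0,-0.7,-0.003,-0.045,0,0.0],
  [0,0,-0.7,-0.003,-0.045,0,0.0],
])

```text
clock: 12.25
eef_pos: [505.7, 17.3, 141.0]
tool_rot: [-3.14, 0.001, 1.507]
force: [1.4, -0.2, -2.4]
width: 28.4
gripper_force: 59.5
```

Call:
move_arm([
  [0,0,-0.7,-0.003,-0.045,0,0.0],
  [0,0,-0.7,-0.003,-0.045,0,0.0],
  [0,0,-0.7,-0.003,-0.045,0,0.0],
  [0,0,-0.7,-0.003,-0.045,0,0.0],
  [0,0,-0.7,-0.003,-0.045,0,0.0],
])

```text
clock: 12.75
eef_pos: [490.3, -207.3, 141.0]
tool_rot: [-3.14, -0.0, 1.446]
force: [1.1, -0.4, -2.4]
width: 28.7
gripper_force: 59.5
```

Call:
move_arm([
  [0,0,-0.7,-0.003,-0.02,0,0.0],
  [0,0,-0.7,-0.001,-0.011,0,0.0],
  [0,0,0,0,-0.005,0,0.0],
  [0,0,0,0,0,0,0.0],
  [0,0,0,0,0,0,0.0],
])

```text
clock: 13.25
eef_pos: [488.3, -239.2, 141.1]
tool_rot: [-3.141, -0.001, 1.425]
force: [0.0, 0.8, -0.9]
width: 28.2
gripper_force: 59.5
```

```bash
python3 look.py w4 blue green
```

```text
13.25 [ 488.32929883 -239.17017539  141.09050681] [-3.14096787e+00 -1.38632907e-03  1.42528453e+00] 28.222182425664418 59.456103444099426
new_rack [(array([ 490.9, -212.6,   -0.8]), 0.85)]
punch_blue_mid [(array([ 490.1, -240.1,  156.9]), 0.71)]
punch_green_mid []
[[ 424.29523 -292.52545]
 [ 513.71063 -305.70074]
 [ 543.2037  -105.54306]
 [ 453.78827  -92.36777]] 202.31886291503906 90.38089752197266 15366
```

Call:
move_arm([
  [0,0,0,-0.001,0,-0.025,0.0],
  [0,0,0,0,0,-0.035,0.0],
  [0,0,0,0,0,-0.025,0.0],
  [0,0,0,0,0,-0.012,0.0],
  [0,0,0,0,0,-0.004,0.0],
])

```text
clock: 14.0
eef_pos: [486.6, -240.7, 39.3]
tool_rot: [-3.14, -0.001, 1.423]
force: [0.2, 1.0, -1.1]
width: 28.4
gripper_force: 59.4
```

Call:
move_arm([
  [0,0,0,0,0,-0.002,0.0],
  [0,0,0,0,0,-0.001,0.0],
  [0,0,0,0,0,-0.0005,0.0],
  [0,0,0,0,0,0,0.0],
])

```text
clock: 14.4
eef_pos: [487.8, -241.5, 37.9]
tool_rot: [3.14, 0.001, 1.423]
force: [-0.9, 0.4, 3.1]
width: 28.1
gripper_force: 59.7
```

Call:
move_arm([
  [0,0,0,0,0,0,0.06],
  [0,0,0,0,0,0,0.06],
  [0,0,0,0,0,0,0.06],
  [0,0,0,0,0,0.04,0.06],
  [0,0,0,0,0,0.045,0.06],
])

```text
clock: 14.9
eef_pos: [485.6, -240.5, 121.2]
tool_rot: [-3.137, -0.001, 1.422]
force: [1.6, -0.2, 0.0]
width: 60.1
gripper_force: 0.0
```

Call:
move_arm([
  [0,0,0,0,0,0.0205,0.06],
  [0,0,0.85,0.0035,0.045,0,0.06],
  [0,0,0.85,0.0035,0.045,0,0.06],
  [0,0,0.85,0.0035,0.045,0,0.06],
  [0,0,0.85,0.0035,0.045,0,0.06],
])

```text
clock: 15.4
eef_pos: [501.0, -59.4, 142.5]
tool_rot: [3.141, -0.0, 1.482]
force: [0.9, -0.4, -1.1]
width: 60.0
gripper_force: 0.0
```

Call:
move_arm([
  [0,0,0.85,0.0035,0.045,0,0.06],
  [0,0,0.85,0.0035,0.045,0,0.06],
  [0,0,0.85,0.0035,0.045,0,0.06],
  [0,0,0.85,0.0035,0.045,0,0.06],
  [0,0,0.85,0.0035,0.045,0,0.06],
])

```text
clock: 15.9
eef_pos: [518.4, 165.8, 142.4]
tool_rot: [3.142, 0.0, 1.557]
force: [0.9, 0.5, -0.3]
width: 59.9
gripper_force: 0.0
```

Call:
move_arm([
  [0,0,0.75,0.0035,0.02,0,0.06],
  [0,0,0,0,0.005,0,0.06],
  [0,0,0,0,0,0,0.06],
])

```text
clock: 16.2
eef_pos: [521.9, 188.2, 142.1]
tool_rot: [-3.141, 0.001, 1.569]
force: [-0.0, 0.1, -0.1]
width: 60.1
gripper_force: 0.0
```

```bash
python3 look.py w5 red yellow
python3 - <<'E'
from h import *
for c in ['scene','side']:
    im,d=eyes.get_image(c);cal=eyes.calibration(c); cv2.imwrite('pics/b_%s.png'%c,im)
    for k in ['green','blue']:
        r=finder.pinpoint(c,'punch_%s_mid'%k); print(c,k,[(np.round(toW(cal,q['location']),1),q['confidence']) for q in r[:1]])
E
```

```text
16.2 [521.8802748  188.23695067 142.14164738] [-3.14126300e+00  9.17060652e-04  1.56944351e+00] 60.05817425229003 0.0
new_rack []
punch_red_mid [(array([524.6, 188.3,  50.1]), 0.9)]
punch_yellow_mid [(array([521.6, 129.3,  53.8]), 0.86)]
scene green [(array([ 483.4, -303.4,   50.6]), 0.73)]
scene blue [(array([ 491.7, -242.7,   53.1]), 0.65)]
side green [(array([ 477.7, -297.9,   49.5]), 0.46)]
side blue [(array([ 486.2, -239.1,   52.4]), 0.87)]
```

View pics/w5.png

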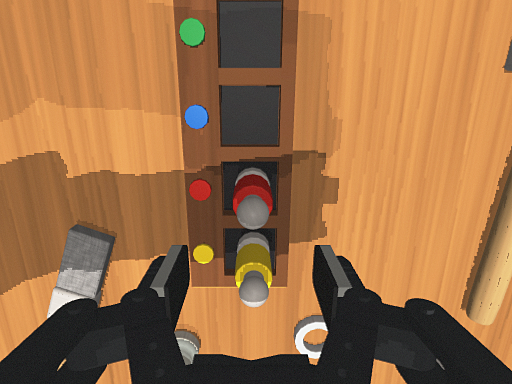

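View pics/b_scene.png

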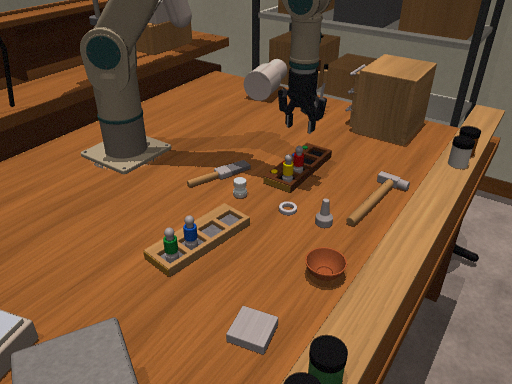

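The wrist view shows red at (252,195) and yellow at (254,265) standing in their pockets. The scene view shows green (170,243) and blue (190,232) upright in the pale rack. Next is red.

Call:
move_arm([
  [0,0,0,0.0015,0,-0.02,0.06],
  [0,0,0,0,0,-0.04,0.06],
  [0,0,0,0,0,-0.025,0.06],
  [0,0,0,0,0,-0.015,0.06],
  [0,0,0,0,0,-0.006,0.06],
])

```text
clock: 17.25
eef_pos: [522.5, 188.5, 34.7]
tool_rot: [-3.139, 0.001, 1.569]
force: [0.5, 0.0, 0.7]
width: 60.1
gripper_force: 0.0
```

Call:
move_arm([
  [0,0,0,0,0,0,0.06],
  [0,0,0,0,0,0,0.0],
  [0,0,0,0,0,0,0.0],
  [0,0,0,0,0,0,0.0],
  [0,0,0,0,0,0,0.0],
])

```text
clock: 17.75
eef_pos: [524.0, 189.2, 37.5]
tool_rot: [3.14, -0.001, 1.569]
force: [-1.6, -0.8, 6.8]
width: 28.2
gripper_force: 59.1
```

Call:
move_arm([
  [0,0,0,0,0,0.015,0.0],
  [0,0,0,0,0,0.03,0.0],
  [0,0,0,0,0,0.035,0.0],
  [0,0,0,0,0,0.025,0.0],
  [0,0,0,0,-0.015,0,0.0],
])

```text
clock: 18.25
eef_pos: [525.9, 176.8, 144.6]
tool_rot: [3.135, -0.004, 1.573]
force: [0.6, 0.7, -1.8]
width: 28.4
gripper_force: 59.4
```

Call:
move_arm([
  [0,0,-0.9,-0.003,-0.03,0,0.0],
  [0,0,-0.9,-0.003,-0.045,0,0.0],
  [0,0,-0.9,-0.003,-0.045,0,0.0],
  [0,0,-0.9,-0.003,-0.045,0,0.0],
  [0,0,-0.9,-0.003,-0.045,0,0.0],
])

```text
clock: 18.75
eef_pos: [507.1, -38.6, 140.5]
tool_rot: [-3.14, 0.0, 1.49]
force: [-0.4, -0.5, -2.0]
width: 28.6
gripper_force: 59.4
```

Call:
move_arm([
  [0,0,-0.9,-0.003,-0.045,0,0.0],
  [0,0,-0.9,-0.003,-0.045,0,0.0],
  [0,0,-0.9,-0.003,-0.035,0,0.0],
  [0,0,-0.9,-0.003,-0.015,0,0.0],
  [0,0,-0.3,0,-0.005,0,0.0],
])

```text
clock: 19.25
eef_pos: [494.8, -183.4, 140.6]
tool_rot: [-3.14, 0.001, 1.418]
force: [0.0, -0.3, -0.9]
width: 28.2
gripper_force: 59.4
```

Call:
move_arm([
  [0,0,0,0,0,0,0.0],
  [0,0,0,0,0,0,0.0],
])

```text
clock: 19.45
eef_pos: [496.7, -178.9, 140.9]
tool_rot: [-3.141, -0.002, 1.426]
force: [0.2, 0.0, -1.3]
width: 28.6
gripper_force: 59.4
```

```bash
python3 look.py w6 red blue
```

```text
19.45 [ 496.65953175 -178.89694225  140.87347432] [-3.14059150e+00 -1.58084669e-03  1.42555727e+00] 28.636684843509578 59.40390408039093
new_rack [(array([ 490.8, -210.7,   -4.7]), 0.62)]
punch_red_mid [(array([ 495.2, -179. ,  156.8]), 0.55)]
punch_blue_mid []
[[ 419.23898 -327.98166]
 [ 508.58713 -341.09952]
 [ 545.53015  -89.47339]
 [ 456.18204  -76.35553]] 254.3236083984375 90.30597686767578 12005
```

Call:
move_arm([
  [0,0,0,0,-0.001,-0.025,0.0],
  [0,0,0,0,0,-0.035,0.0],
  [0,0,0,0,0,-0.025,0.0],
  [0,0,0,0,0,-0.012,0.0],
  [0,0,0,0,0,-0.004,0.0],
])

```text
clock: 20.2
eef_pos: [496.0, -181.7, 39.3]
tool_rot: [-3.14, -0.0, 1.423]
force: [-0.2, 0.4, -0.3]
width: 28.5
gripper_force: 59.4
```

Call:
move_arm([
  [0,0,0,0,0,-0.002,0.0],
  [0,0,0,0,0,-0.001,0.0],
  [0,0,0,0,0,-0.0005,0.0],
  [0,0,0,0,0,0,0.0],
])

```text
clock: 20.6
eef_pos: [497.1, -182.3, 37.5]
tool_rot: [3.14, 0.0, 1.423]
force: [-0.9, 0.1, -0.6]
width: 28.7
gripper_force: 59.4
```

Call:
move_arm([
  [0,0,0,0,0,-0.0005,0.0],
  [0,0,0,0,0,-0.0005,0.0],
  [0,0,0,0,0,0,0.06],
  [0,0,0,0,0,0,0.06],
  [0,0,0,0,0,0,0.06],
])

```text
clock: 21.1
eef_pos: [496.7, -182.2, 35.9]
tool_rot: [3.141, 0.0, 1.423]
force: [-0.7, -0.5, 0.3]
width: 60.1
gripper_force: 0.0
```

Call:
move_arm([
  [0,0,0,0,0,0.04,0.06],
  [0,0,0,0,0,0.045,0.06],
  [0,0,0,0,0,0.0215,0.06],
  [0,0,1.2,0.0035,0.045,0,0.06],
  [0,0,1.2,0.0035,0.045,0,0.06],
])

```text
clock: 21.6
eef_pos: [504.3, -92.6, 143.4]
tool_rot: [3.139, 0.001, 1.462]
force: [0.9, 0.7, 0.1]
width: 60.2
gripper_force: 0.0
```

Call:
move_arm([
  [0,0,1.2,0.0035,0.045,0,0.06],
  [0,0,1.2,0.0035,0.045,0,0.06],
  [0,0,1.2,0.0035,0.045,0,0.06],
  [0,0,1.2,0.0035,0.045,0,0.06],
  [0,0,1.2,0.0045,0.04,0,0.06],
])

```text
clock: 22.1
eef_pos: [521.6, 130.5, 142.2]
tool_rot: [-3.141, -0.0, 1.571]
force: [0.3, -1.0, -0.0]
width: 60.1
gripper_force: 0.0
```

Call:
move_arm([
  [0,0,0,0,0,0,0.06],
  [0,0,0,0,0,0,0.06],
])

```text
clock: 22.3
eef_pos: [521.7, 128.7, 142.0]
tool_rot: [-3.141, 0.0, 1.572]
force: [-0.6, -1.7, -0.2]
width: 59.8
gripper_force: 0.0
```

```bash
python3 look.py w7 yellow
python3 - <<'E'
from h import *
for c in ['scene','side']:
    im,d=eyes.get_image(c);cal=eyes.calibration(c)
    for k in ['green','blue','red','yellow']:
        r=finder.pinpoint(c,'punch_%s_mid'%k); print(c,k,[(np.round(toW(cal,q['location']),1),q['confidence']) for q in r[:1]])
E
```

```text
22.3 [521.7252761  128.72729481 142.01732883] [-3.14114534e+00  3.54263941e-04  1.57184775e+00] 59.833067385261984 0.0
new_rack []
punch_yellow_mid [(array([528. , 131.6,  54.3]), 0.6)]
scene green [(array([ 482.8, -301.9,   49.9]), 0.78)]
scene blue [(array([ 491.7, -244.7,   51.5]), 0.9)]
scene red [(array([ 497. , -181.7,   54.8]), 0.59)]
scene yellow [(array([523.2, 125.6,  51.1]), 0.64)]
side green [(array([ 479.9, -298.5,   49.7]), 0.65)]
side blue [(array([ 486. , -238.5,   52. ]), 0.8)]
side red [(array([ 499.7, -181. ,   49.8]), 0.77)]
side yellow [(array([523.7, 126.3,  55.2]), 0.76)]
```

Call:
move_arm([
  [0,0,0,0.001,0,-0.02,0.06],
  [0,0,0,0,0,-0.04,0.06],
  [0,0,0,0,0,-0.025,0.06],
  [0,0,0,0,0,-0.015,0.06],
  [0,0,0,0,0,-0.006,0.06],
])

```text
clock: 23.5
eef_pos: [522.1, 127.6, 34.7]
tool_rot: [-3.139, 0.001, 1.569]
force: [-0.6, 0.6, -0.9]
width: 60.2
gripper_force: 0.0
```

Call:
move_arm([
  [0,0,0,0,0,0,0.06],
  [0,0,0,0,0,0,0.0],
  [0,0,0,0,0,0,0.0],
  [0,0,0,0,0,0,0.0],
  [0,0,0,0,0,0,0.0],
])

```text
clock: 24.0
eef_pos: [524.0, 128.1, 37.5]
tool_rot: [3.139, -0.001, 1.569]
force: [-0.2, 0.1, 6.1]
width: 28.7
gripper_force: 59.0
```

Call:
move_arm([
  [0,0,0,0,0,0.015,0.0],
  [0,0,0,0,0,0.03,0.0],
  [0,0,0,0,0,0.035,0.0],
  [0,0,0,0,0,0.025,0.0],
  [0,0,0,0,-0.015,0,0.0],
])

```text
clock: 24.5
eef_pos: [525.3, 115.4, 144.5]
tool_rot: [3.135, -0.003, 1.573]
force: [1.0, -0.1, -1.4]
width: 28.7
gripper_force: 59.3
```

Call:
move_arm([
  [0,0,-1.2,-0.003,-0.03,0,0.0],
  [0,0,-1.2,-0.003,-0.045,0,0.0],
  [0,0,-1.2,-0.003,-0.045,0,0.0],
  [0,0,-1.2,-0.003,-0.045,0,0.0],
  [0,0,-1.2,-0.003,-0.045,0,0.0],
])

```text
clock: 25.0
eef_pos: [506.6, -99.5, 140.4]
tool_rot: [-3.14, 0.0, 1.463]
force: [0.8, 0.3, -0.8]
width: 28.5
gripper_force: 59.3
```

Call:
move_arm([
  [0,0,-1.2,-0.002,-0.015,0,0.0],
  [0,0,-1.2,-0.001,-0.01,0,0.0],
  [0,0,0,0,0,0,0.0],
  [0,0,0,0,0,0,0.0],
])

```text
clock: 25.4
eef_pos: [505.0, -120.3, 140.8]
tool_rot: [-3.141, -0.001, 1.425]
force: [0.1, 0.5, -1.6]
width: 28.8
gripper_force: 59.3
```

```bash
python3 look.py w8 yellow red
```

```text
25.4 [ 504.98141738 -120.33321305  140.84101084] [-3.14052103e+00 -1.30200288e-03  1.42493048e+00] 28.840653367667983 59.33461904525757
new_rack []
punch_yellow_mid [(array([ 507.6, -121.2,  159.2]), 0.8)]
punch_red_mid [(array([ 508.8, -122.5,  161.3]), 0.69)]
[[ 424.99005 -285.4973 ]
 [ 513.9914  -298.8809 ]
 [ 545.5278   -89.1626 ]
 [ 456.52643  -75.77902]] 212.07618713378906 90.00196838378906 6934
```

View pics/w8.png

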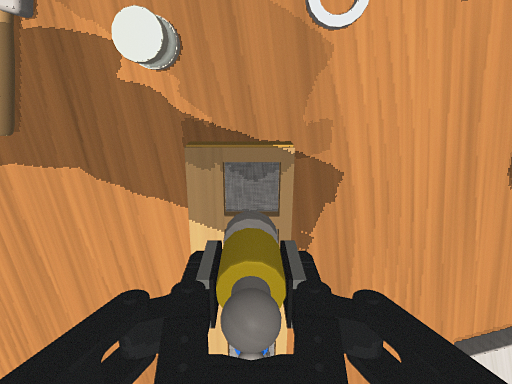

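The yellow punch is held upright at about (250,270), lined up with the last free pocket at about (252,188). Lowering it.

Call:
move_arm([
  [0,0,0,-0.001,0,-0.025,0.0],
  [0,0,0,0,0,-0.035,0.0],
  [0,0,0,0,0,-0.025,0.0],
  [0,0,0,0,0,-0.012,0.0],
  [0,0,0,0,0,-0.004,0.0],
])

```text
clock: 26.15
eef_pos: [503.6, -121.7, 39.3]
tool_rot: [-3.14, -0.0, 1.423]
force: [0.3, 0.2, -1.7]
width: 28.1
gripper_force: 59.4
```

Call:
move_arm([
  [0,0,0,0,0,-0.002,0.0],
  [0,0,0,0,0,-0.001,0.0],
  [0,0,0,0,0,-0.0005,0.0],
  [0,0,0,0,0,-0.0005,0.0],
  [0,0,0,0,0,-0.0005,0.0],
])

```text
clock: 26.65
eef_pos: [504.8, -122.3, 37.5]
tool_rot: [3.139, -0.0, 1.423]
force: [-1.8, 0.6, 15.7]
width: 28.4
gripper_force: 60.8
```

Call:
move_arm([
  [0,0,0,0,0,0,0.06],
  [0,0,0,0,0,0,0.06],
  [0,0,0,0,0,0,0.06],
  [0,0,0,0,0,0.04,0.06],
  [0,0,0,0,0,0.045,0.06],
])

```text
clock: 27.15
eef_pos: [502.6, -121.9, 120.3]
tool_rot: [-3.137, -0.0, 1.422]
force: [1.5, 0.4, 0.1]
width: 59.9
gripper_force: 0.0
```

Call:
move_arm([
  [0,0,0,0,0,0.03,0.06],
  [0,0,0,0,0.045,0.03,0.06],
  [0,0,0,0,0.045,0.03,0.06],
  [0,0,0,0,0.045,0,0.06],
  [0,0,0,0,0,0,0.06],
])

```text
clock: 27.65
eef_pos: [504.2, 14.1, 206.7]
tool_rot: [-3.142, -0.005, 1.434]
force: [0.2, 0.1, -0.8]
width: 60.1
gripper_force: 0.0
```

```bash
python3 - <<'E'
from h import *
o=np.array([492.2,-211.1]);y=-.1459
for c in ['scene','side','wrist']:
    cal=eyes.calibration(c);im,d=eyes.get_image(c);cv2.imwrite('pics/f_%s.png'%c,im)
    for k in ['green','blue','red','yellow']:
        r=finder.pinpoint(c,'punch_%s_mid'%k)
        for q in r[:1]:
            p=toW(cal,q['location']);e=p[:2]-o
            print(c,k,np.round([np.cos(y)*e[0]+np.sin(y)*e[1],-np.sin(y)*e[0]+np.cos(y)*e[1],p[2]],1),q['confidence'])
E
```

```text
scene green [  8.1 -91.6  50.9] 0.62
scene blue [  3.9 -33.3  51.8] 0.55
scene red [ 3.9 30.9 54.7] 0.93
scene yellow [ 0.2 87.2 50.6] 0.61
side blue [ -1.8 -30.5  54.3] 0.64
side red [ 4.8 29.9 49.4] 0.68
side yellow [-2.2 87.  54.4] 0.93
wrist blue [-59.4 330.8  25.5] 0.2
wrist red [ 1.7 30.7 50.8] 0.74
wrist yellow [-2.9 89.2 57.5] 0.71
```

View pics/f_scene.png

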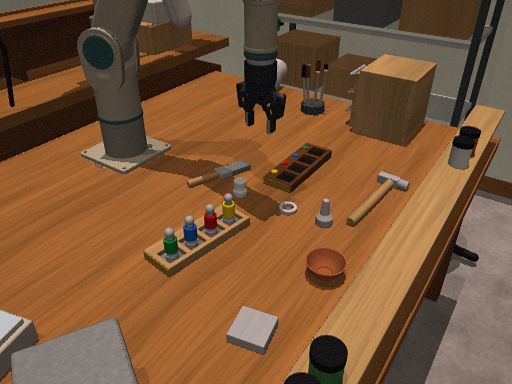

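All four punches stand upright in the pale rack: green (170,243), blue (190,232), red (210,219) and yellow (229,208). The dark rack is empty and the gripper is clear, so I'm handing in.

```bash
python3 -c "
from cell import ctrl; print(ctrl.finish_job())"
```

```text
the job is handed in; nothing more can be done
None
```

All four punches now stand upright in the pale rack in mirror order (left to right: yellow, red, blue, green), none dropped or tipped, and the job was handed in at about 28 s; the hand-in call returned no verdict.

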